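Size the espresso machine's spacer rings and cover the tins

TASK

Three or four spacer rings from the espresso machine lie on the counter: size them one at a time, red, then yellow (if there is a yellow one), then blue, then grey. Slide each ring down the sizing cone until it stops flat on a step, read the colour just beneath it, and put it in the container of that colour (white tin, green tin, or black pan for worn rings) before taking the next. When all are sorted, set a lid on each of the two tins so that it sits level and fully seated; knock none of the cups, tub or tamper over.

Things in the scene. Friction and masses are not known exactly. Their poses are not given: they have to be found in the camera images.
- cone: the sizing cone, a fixed upright stepped taper 112 mm tall on a flange 90 mm across and 10 mm thick; origin at the centre of its underside, z up. A ring slides down it until its underside rests flat on one of three shoulders; the colour just beneath the ring is its size
- cone_black (a point): centre of the cone's lowest shoulder, 30 mm up: the top of its black length, 47 mm in diameter
- cone_green (a point): centre of the middle shoulder, 56 mm up: the top of the green length, which tapers from 40 mm to 37 mm
- cone_white (a point): centre of the highest shoulder, 82 mm up: the top of the white length, which tapers from 32 mm to 28 mm; the bare steel nose above tapers from 22 mm to 9 mm
- cone_tip (a point): tip of the cone, 112 mm up
- tin_white_rim (a point): fixed white tin, open round pot 82 mm across outside, 76 mm inside, 72 mm tall, floor 4 mm thick; this point is the centre of its mouth, at rim height. For rings that stop on the white length
- tin_green_rim (a point): the same tin in green, for rings that stop on the green length; centre of its mouth, at rim height
- tin_white: the white tin again: centre of its underside
- tin_green: the green tin again: centre of its underside
- pan: fixed square black open pan, 130 x 130 mm, 45 mm tall, walls 4 mm, origin at the centre of its underside, sides along its x and y; for worn rings, which stop on the black length. It stays uncovered
- cup_1: bystander: paper cup, 92 mm tall, 76 mm across the mouth
- cup_2: bystander: another such cup (not always there)
- tub: bystander: round tub of cleaning tablets, 100 mm tall, 72 mm across
- tamper: bystander: coffee tamper, 84 mm tall, 58 mm across
- ring_red_a_mid (a point): red spacer ring, 56 mm outside diameter, 18 mm tall, 50 g, lying flat; bore 24, 33 or 42 mm, to be found on the cone. Point at its centre, half-way up (9 mm), z along its axis. Only one red ring, the a or the b one, is on the counter; an absent one reads None
- ring_red_b_mid (a point): red spacer ring, 56 mm outside diameter, 18 mm tall, 50 g, lying flat; bore 24, 33 or 42 mm, to be found on the cone. Point at its centre, half-way up (9 mm), z along its axis. Only one red ring, the a or the b one, is on the counter; an absent one reads None
- ring_yellow_a_mid (a point): yellow spacer ring, 56 mm outside diameter, 18 mm tall, 50 g, lying flat; bore 24, 33 or 42 mm, to be found on the cone. Point at its centre, half-way up (9 mm), z along its axis. Only one yellow ring, the a or the b one, is on the counter (or neither); an absent one reads None
- ring_yellow_b_mid (a point): yellow spacer ring, 56 mm outside diameter, 18 mm tall, 50 g, lying flat; bore 24, 33 or 42 mm, to be found on the cone. Point at its centre, half-way up (9 mm), z along its axis. Only one yellow ring, the a or the b one, is on the counter (or neither); an absent one reads None
- ring_blue_a_mid (a point): blue spacer ring, 56 mm outside diameter, 18 mm tall, 50 g, lying flat; bore 24, 33 or 42 mm, to be found on the cone. Point at its centre, half-way up (9 mm), z along its axis. Only one blue ring, the a or the b one, is on the counter; an absent one reads None
- ring_blue_b_mid (a point): blue spacer ring, 56 mm outside diameter, 18 mm tall, 50 g, lying flat; bore 24, 33 or 42 mm, to be found on the cone. Point at its centre, half-way up (9 mm), z along its axis. Only one blue ring, the a or the b one, is on the counter; an absent one reads None
- ring_grey_a_mid (a point): grey spacer ring, 56 mm outside diameter, 18 mm tall, 50 g, lying flat; bore 24, 33 or 42 mm, to be found on the cone. Point at its centre, half-way up (9 mm), z along its axis. Only one grey ring, the a or the b one, is on the counter; an absent one reads None
- ring_grey_b_mid (a point): grey spacer ring, 56 mm outside diameter, 18 mm tall, 50 g, lying flat; bore 24, 33 or 42 mm, to be found on the cone. Point at its centre, half-way up (9 mm), z along its axis. Only one grey ring, the a or the b one, is on the counter; an absent one reads None
- lid_1_knob (a point): loose lid, 90 g, fits either tin: aluminium disc 90 mm across and 4 mm thick with a 69 mm locating plug 5 mm deep beneath and a round knob 24 mm in diameter and 24 mm tall on top. Point at the centre of the knob, 21 mm above the plug's underside, z up; 16 mm above the tin's rim when seated
- lid_2_knob (a point): loose lid, 90 g, fits either tin: aluminium disc 90 mm across and 4 mm thick with a 69 mm locating plug 5 mm deep beneath and a round knob 24 mm in diameter and 24 mm tall on top. Point at the centre of the knob, 21 mm above the plug's underside, z up; 16 mm above the tin's rim when seated
There are look-alikes about, which are no part of the job. Leave any pink or turquoise look-alike of the part that bears ring_blue_b_mid alone.

How it is judged:
On the way, in this order (a step that is already met when the one before it is completed fails the run):
1. the red ring (if there is one) is down on the step of the cone where its bore stops it, level (horizontal distance between each of ring_red_a_mid, ring_red_b_mid and cone below 0.005 m and z of ring_red_a_mid in the frame of cone below 0.069 m and angle between each of ring_red_a_mid, ring_red_b_mid's own z axis and vertical below 0.12 rad and z of ring_red_b_mid in the frame of cone below 0.095 m), for 0.2 s.
2. the red ring is in the container of that step's colour (horizontal distance between ring_red_a_mid and tin_green below 0.03 m and z of ring_red_a_mid in the frame of tin_green below 0.066 m and horizontal distance between ring_red_b_mid and tin_white below 0.03 m and z of ring_red_b_mid in the frame of tin_white below 0.066 m), for 0.2 s.
3. the yellow ring (if there is one) is down on the step of the cone where its bore stops it, level (horizontal distance between each of ring_yellow_a_mid, ring_yellow_b_mid and cone below 0.005 m and z of ring_yellow_a_mid in the frame of cone below 0.043 m and angle between each of ring_yellow_a_mid, ring_yellow_b_mid's own z axis and vertical below 0.12 rad and z of ring_yellow_b_mid in the frame of cone below 0.069 m), for 0.2 s.
4. the yellow ring is in the container of that step's colour (x of ring_yellow_a_mid in the frame of pan between -0.06 and 0.06 m and y of ring_yellow_a_mid in the frame of pan between -0.06 and 0.06 m and z of ring_yellow_a_mid in the frame of pan below 0.05 m and horizontal distance between ring_yellow_b_mid and tin_green below 0.03 m and z of ring_yellow_b_mid in the frame of tin_green below 0.066 m), for 0.2 s.
5. the blue ring (if there is one) is down on the step of the cone where its bore stops it, level (horizontal distance between each of ring_blue_a_mid, ring_blue_b_mid and cone below 0.005 m and z of ring_blue_a_mid in the frame of cone below 0.095 m and angle between each of ring_blue_a_mid, ring_blue_b_mid's own z axis and vertical below 0.12 rad and z of ring_blue_b_mid in the frame of cone below 0.043 m), for 0.2 s.
6. the blue ring is in the container of that step's colour (horizontal distance between ring_blue_a_mid and tin_white below 0.03 m and z of ring_blue_a_mid in the frame of tin_white below 0.066 m and x of ring_blue_b_mid in the frame of pan between -0.06 and 0.06 m and y of ring_blue_b_mid in the frame of pan between -0.06 and 0.06 m and z of ring_blue_b_mid in the frame of pan below 0.05 m), for 0.2 s.
7. the grey ring (if there is one) is down on the step of the cone where its bore stops it, level (horizontal distance between each of ring_grey_a_mid, ring_grey_b_mid and cone below 0.005 m and z of ring_grey_a_mid in the frame of cone below 0.095 m and angle between each of ring_grey_a_mid, ring_grey_b_mid's own z axis and vertical below 0.12 rad and z of ring_grey_b_mid in the frame of cone below 0.069 m), for 0.2 s.
8. the grey ring is in the container of that step's colour (horizontal distance between ring_grey_a_mid and tin_white below 0.03 m and z of ring_grey_a_mid in the frame of tin_white below 0.066 m and horizontal distance between ring_grey_b_mid and tin_green below 0.03 m and z of ring_grey_b_mid in the frame of tin_green below 0.066 m), for 0.2 s.
9. then both tins are covered, each lid seated and level (((horizontal distance between lid_1_knob and tin_white_rim below 0.006 m and z of lid_1_knob in the frame of tin_white_rim between 0.013 and 0.019 m and angle between each of lid_1_knob, lid_2_knob's own z axis and vertical below 0.06 rad and horizontal distance between lid_2_knob and tin_green_rim below 0.006 m and z of lid_2_knob in the frame of tin_green_rim between 0.013 and 0.019 m) or (horizontal distance between lid_2_knob and tin_white_rim below 0.006 m and z of lid_2_knob in the frame of tin_white_rim between 0.013 and 0.019 m and angle between each of lid_2_knob, lid_1_knob's own z axis and vertical below 0.06 rad and horizontal distance between lid_1_knob and tin_green_rim below 0.006 m and z of lid_1_knob in the frame of tin_green_rim between 0.013 and 0.019 m))), for 0.2 s.
At the end, for the whole second after the job is handed in: every ring there is lies in the container of its step's colour (centre within 30 mm of the tin's axis and below its rim, or inside the pan), and each tin carries one lid, centred within 6 mm, knob centre 13 to 19 mm above the rim, tilted less than 0.06 rad (all of step 2 and all of step 4 and all of step 6 and all of step 8 and ((horizontal distance between lid_1_knob and tin_white_rim below 0.006 m and z of lid_1_knob in the frame of tin_white_rim between 0.013 and 0.019 m and angle between each of lid_1_knob, lid_2_knob's own z axis and vertical below 0.06 rad and horizontal distance between lid_2_knob and tin_green_rim below 0.006 m and z of lid_2_knob in the frame of tin_green_rim between 0.013 and 0.019 m) or (horizontal distance between lid_2_knob and tin_white_rim below 0.006 m and z of lid_2_knob in the frame of tin_white_rim between 0.013 and 0.019 m and angle between each of lid_2_knob, lid_1_knob's own z axis and vertical below 0.06 rad and horizontal distance between lid_1_knob and tin_green_rim below 0.006 m and z of lid_1_knob in the frame of tin_green_rim between 0.013 and 0.019 m))); the robot touches nothing.
It fails at once if the cup_1 is knocked over (angle between cup_1's own z axis and vertical above 0.6 rad).
It fails at once if the cup_2 is knocked over (angle between cup_2's own z axis and vertical above 0.6 rad).
It fails at once if the tub is knocked over (angle between tub's own z axis and vertical above 0.6 rad).
It fails at once if the tamper is knocked over (angle between tamper's own z axis and vertical above 0.6 rad).
Of ring_red_a, ring_red_b only 1 to 1 are there at a start; the rules pass over those that are not, and their reading is None.
Of ring_yellow_a, ring_yellow_b, cup_2 only 1 to 1 are there at a start; the rules pass over those that are not, and their reading is None.
Of ring_blue_a, ring_blue_b only 1 to 1 are there at a start; the rules pass over those that are not, and their reading is None.
Of ring_grey_a, ring_grey_b only 1 to 1 are there at a start; the rules pass over those that are not, and their reading is None.
At some moment in a run one of ring_red_a, ring_red_b, ring_yellow_a, ring_yellow_b, ring_blue_a, ring_blue_b, ring_grey_a, ring_grey_b may be knocked a few centimetres aside while the robot is not near it.
Once in a run the grip may slacken for a moment while it holds something.
It also fails if it takes over 210 s, if anything falls off the work surface, if the arm or the gripper's body presses on something with over 40 N, if the wrist force passes 120 N, or if a joint passes its speed limit or range.

ROBOT

A 7-joint arm with a two-finger parallel gripper is mounted at the origin on the work surface. World frame = base frame: x ahead of the robot, y to its left, z up, the work surface at z = 0. Lengths are in m, angles in rad, forces in N, time in s.
With the tool pointing down it reaches from about 0.35 to 0.9 m from the base axis. Payload 19.9 kg.
Tool frame: the origin (TCP) lies between the finger pads; the fingertips stand 19 mm ahead of it and the grasp point (between the pads) is the TCP; z points along the fingers, y is the line along which they close (so a half turn about z gives the same grasp; the last joint's range is limited). The gripper opens to 94 mm and grips with 3 to 60 N. Pads are 16 mm wide; open, the fingers measure 119 mm over their backs; the gripper's body (75 mm by 177 mm) begins 78 mm behind the grasp point.
Start: joints at [1.06, 0.417, -0.01, 1.614, 0.005, 1.111, -0.053], TCP at [0.283, -0.557, 0.224] pointing down, gripper open.
Joint ranges: [-2.81, 2.81], [-0.39, 2.02], [-1.27, 1.25], [0.06, 2.57], [-1.19, 4.33], [0.19, 2], [-2.82, 2.82]. Speed limits (rad/s): [1.89, 1.89, 2.39, 2.39, 3.01, 3.01, 3.01].

INTERFACE

Orientations are given as a 3x3 rotation matrix whose columns are the frame's x, y, z axes.
In Python, from rig import robot gives the robot as it stands. Calls block until the motion is done:
- robot.move_ptp(position, orientation): joint-space move of the TCP to a pose.
- robot.move_linear(position, velocity=0.15, frame=None, threshold=None): straight line of the TCP; frame=None keeps the orientation; velocity is the mean speed in m/s. With threshold (N) it stops when the force on the tool has changed by that much, and returns True; else False.
- robot.goto_joints(angles): joint-space move.
- robot.gripper_to(opening): finger opening in m; the grip force is fixed at half the most; returns when the fingers have stopped.
- robot.pause(seconds).
- robot.ik(position, orientation): joint angles nearest the present ones, or None.
- robot.get_state(): the state.
- robot.grab_frame(name): name is "side" or "top" or "wrist"; returns the picture (420x560x3 uint8, red, green, blue); there is no depth.
- robot.camera_info(name): a dict with "fx", "fy", "cx", "cy" (pixels), "rvec" (rotation vector, rad) and "tvec" (3), from world to camera coordinates, as OpenCV has them. Camera axes: x right, y down, z forward; pixel columns grow to the right and rows downward; lengths in m; the calibration is good to about 2 mm. A picture is of the moment at which its call begins: read the wrist's pose just before it. camera_info takes no time and is no camera call; for the wrist camera it gives the pose at the moment of the call.
A pose or a line that the arm cannot do raises robot.PlanningError and nothing moves.
- robot.sign_off(): hands the job in; it is judged then, once.
The state is a dict: "time": time; "qpos": joint angles; "joint_vel": joint speeds; "effort": joint torques, N m; "ee_pos": TCP position; "tool_rot": TCP orientation; "force": force on the tool from outside, world axes, zero at the start; "moment": the same for the moment, N m; "opening": finger opening in m; "grasp_force": force on a finger pad.
Only numpy, scipy, OpenCV 4.12 (cv2) and the standard library are available. Lean on these libraries where they do the work, as an engineer would, in place of code of your own. Each camera call takes 0.05 s, during which the arm holds its last target. There are 200 camera calls.

## Working session

There is one attempt and no reset: what is moved stays moved. The work goes in short steps, each a Python script; the robot and the scene stay as the last script left them, time stands still between calls to the robot, and variables do not carry over. Pictures are saved under pics/ and viewed, at most 18 in all, crops included, and the job is handed in when it is done.

```bash
ls; mkdir -p pics
python3 - <<'E'
from rig import robot
import cv2
for n in ("side","top","wrist"):
    i=robot.camera_info(n); print(n,{k:__import__('numpy').round(v,3).tolist() for k,v in i.items()})
    cv2.imwrite(f"pics/a_{n}.png",robot.grab_frame(n)[:,:,::-1])
s=robot.get_state();print(s)
E
```

```text
pics
side {'fx': 436.923, 'fy': 436.923, 'cx': 276.33, 'cy': 213.374, 'rvec': [2.074, -0.045, 0.049], 'tvec': [-0.526, 0.077, 0.936]}
top {'fx': 487.949, 'fy': 487.949, 'cx': 271.84, 'cy': 212.551, 'rvec': [2.156, -2.134, 0.2], 'tvec': [-0.03, 0.515, 1.038]}
wrist {'fx': 349.674, 'fy': 349.674, 'cx': 279.694, 'cy': 208.711, 'rvec': [-2.506, 1.538, 0.178], 'tvec': [-0.625, -0.025, 0.388]}
{'time': 0.15, 'qpos': array([ 1.05948999,  0.41783592, -0.01035957,  1.61401547,  0.00470525,
        1.11069879, -0.05299045]), 'joint_vel': array([-0.00025025, -0.00111574, -0.00076954, -0.00339133,  0.00152109,
       -0.00067096, -0.0011938 ]), 'effort': array([ 3.51845272e-03, -8.51533842e+01,  6.40287045e-01, -4.26139319e+01,
       -4.87714726e-02,  1.72038109e-02,  1.64558887e-04]), 'ee_pos': array([ 0.28284836, -0.55703689,  0.22397789]), 'tool_rot': array([[ 8.91623740e-01,  4.52776855e-01, -4.74962131e-04],
       [ 4.52777100e-01, -8.91623380e-01,  8.03397619e-04],
       [-5.97274933e-05, -9.31380367e-04, -9.99999564e-01]]), 'force': array([0.4979888 , 0.13211456, 0.30245315]), 'moment': array([-0.01965331, -0.00270515,  0.01634563]), 'grasp_force': 0.0, 'opening': 0.0940591480778341}
```

View pics/a_top.png

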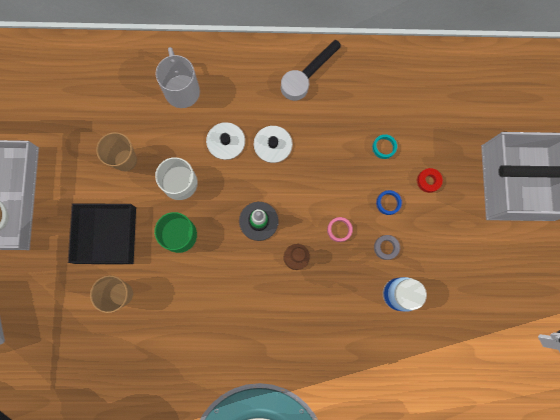

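View pics/a_side.png

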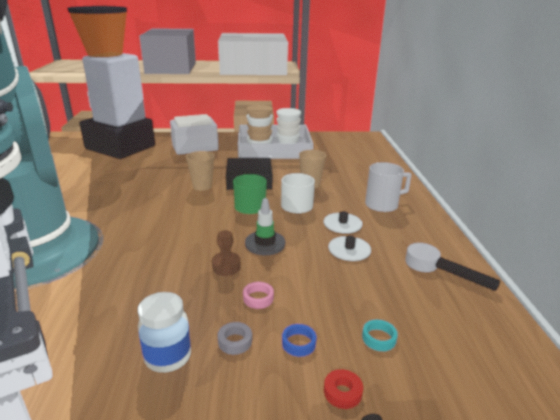

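Top view: red ring (430,180), blue (388,203), grey (387,247). The look-alikes are turquoise (385,146) and pink (340,229), and there is no yellow ring. Cone (258,220), white tin (176,178), green tin (176,232), pan (103,234), lids (225,140) and (273,143), tamper (297,257), tub (405,294), cups (115,150) and (109,294). The side view agrees: red (343,388), blue (299,340), grey (235,338).

```bash
cat > h.py <<'E'
from rig import robot
import numpy as np, cv2
def ray(info,px):
    K=np.array([[info['fx'],0,info['cx']],[0,info['fy'],info['cy']],[0,0,1]])
    R=cv2.Rodrigues(np.array(info['rvec'],float))[0]; t=np.array(info['tvec'],float)
    return -R.T@t, R.T@np.linalg.solve(K,[px[0],px[1],1.])
def plane(info,px,z):
    c,d=ray(info,px); return c+d*(z-c[2])/d[2]
def tri(obs):   # least-squares crossing of rays; returns point and rms miss
    A=np.zeros((3,3));b=np.zeros(3);P=[]
    for i,p in obs:
        c,d=ray(i,p);d=d/np.linalg.norm(d);M=np.eye(3)-np.outer(d,d);A+=M;b+=M@c;P.append((M,c))
    x=np.linalg.solve(A,b); return x,np.sqrt(np.mean([np.sum((M@(x-c))**2) for M,c in P]))
HSV={'red':[(0,150,60),(6,255,255)],'blue':[(112,150,60),(125,255,255)],'grey':[(115,8,60),(175,60,150)],
     'green':[(60,120,30),(80,255,255)],'white':[(0,0,150),(179,30,255)],'black':[(0,0,0),(179,255,38)]}
def mask(img,col):
    return cv2.inRange(cv2.cvtColor(img,cv2.COLOR_RGB2HSV),*map(np.array,HSV[col]))
def blobs(img,col,box=None,amin=60):
    m=mask(img,col)
    if box: k=np.zeros_like(m);x0,y0,x1,y1=box;k[y0:y1,x0:x1]=255;m&=k
    cs=[c for c in cv2.findContours(m,cv2.RETR_EXTERNAL,cv2.CHAIN_APPROX_NONE)[0] if cv2.contourArea(c)>amin]
    return sorted(cs,key=cv2.contourArea,reverse=True)
E
python3 - <<'E'
from h import *
T=cv2.imread('pics/a_top.png')[:,:,::-1].copy();S=cv2.imread('pics/a_side.png')[:,:,::-1].copy()
ti,si=robot.camera_info('top'),robot.camera_info('side')
for nm,(x,y) in dict(red=(420,180),grey=(377,247),blue=(377,203),pan=(103,234),green=(165,235)).items():
    print(nm,cv2.cvtColor(T,cv2.COLOR_RGB2HSV)[y-2:y+3,x-2:x+3].reshape(-1,3).mean(0).round())
ctr=lambda c: np.array(cv2.fitEllipse(c)[0])
for n,bt,bs in [('red',(410,160,450,200),(320,365,370,410)),('blue',(370,185,405,220),(275,320,325,360)),('grey',(370,230,405,262),(212,320,258,355)),('green',(150,205,200,255),(230,170,272,215))]:
    a,b=blobs(T,n,bt),blobs(S,n,bs)
    if not a or not b: print(n,len(a),len(b)); continue
    x,e=tri([(ti,ctr(a[0])),(si,ctr(b[0]))]);print(n,ctr(a[0]).round(1),ctr(b[0]).round(1),x.round(4),round(e,4),'z.009:',plane(ti,ctr(a[0]),.009).round(3))
# knobs
for bt,bs in [((210,125,240,155),(337,208,350,224)),((258,128,288,158),(342,232,358,250))]:
    a,b=blobs(T,'black',bt,20),blobs(S,'black',bs,20);g=lambda c:c.reshape(-1,2).mean(0)
    if a and b: print('knob',g(a[0]).round(1),g(b[0]).round(1),*tri([(ti,g(a[0])),(si,g(b[0]))]))
# hand-read correspondences
for n,p,q in [('cone tip',(258,213),(265,199)),('white rim',(177,174),(298,182)),('green rim',(176,228),(250,181))]:
    print(n,*tri([(ti,p),(si,q)]))
print('pan',plane(ti,(103,236),.045),'tamper',plane(ti,(297,257),.08),'tub',plane(ti,(409,294),.1))
# wrist camera in the tool frame
s=robot.get_state();c,d=ray(robot.camera_info('wrist'),(280,209));print('cam in tool',s['tool_rot'].T@(c-s['ee_pos']),s['tool_rot'].T@d)
R=cv2.Rodrigues(robot.camera_info('wrist')['rvec'])[0];print((s['tool_rot'].T@R.T).round(3))
E
```

```text
red [  1. 220. 171.]
grey [139.  15. 119.]
blue [ 90. 159. 140.]
pan [108.  12.  42.]
green [ 69. 172. 118.]
red [429.5 179.9] [342.9 388.6] [ 0.6011 -0.3905  0.0112] 0.0004 z.009: [ 0.602 -0.391  0.009]
blue 0 0
grey [386.6 246.9] [234.3 337.8] [ 0.4441 -0.2858  0.0111] 0.0006 z.009: [ 0.445 -0.286  0.009]
green [175.2 232.1] [248.7 192.4] [0.4676 0.1873 0.0399] 0.0017 z.009: [0.473 0.193 0.009]
cone tip [0.50169659 0.00576447 0.11303366] 0.0003322714120911189
white rim [0.59127734 0.18350181 0.06982325] 0.0017774031768272734
green rim [0.47169557 0.17977724 0.07519302] 0.0021367843369500482
pan [0.45847538 0.3427864  0.045     ] tamper [ 0.41449917 -0.07733672  0.08      ] tub [ 0.33953037 -0.30593894  0.1       ]
cam in tool [ 0.06459289  0.00026853 -0.15982169] [-0.22855176  0.00177846  0.97353088]
[[ 0.    -0.974 -0.228]
 [ 1.     0.     0.001]
 [-0.001 -0.228  0.974]]
```

```bash
sed -i "s/'blue':\[(112/'blue':[(105/" h.py
cat >> h.py <<'E'
RX=np.diag([1.,-1.,-1.])                                 # fingers close along world y, camera towards +x
RY=np.array([[0.,-1,0],[-1,0,0],[0,0,-1]])                # fingers close along world x, camera towards -y
def snap(name):
    i=robot.camera_info('wrist'); im=robot.grab_frame('wrist'); cv2.imwrite(f'pics/{name}.png',im[:,:,::-1])
    import pickle; pickle.dump(i,open(f'pics/{name}.pkl','wb')); return i,im
E
python3 - <<'E'
from h import *
for R in (RX,RY):
  for p in [(.45,.15,.28),(.601,-.39,.022),(.444,-.286,.022),(.5,.005,.05),(.6,.18,.1)]:
    q=robot.ik(np.array(p),R); print(p,None if q is None else np.round(q,2))
for n,p in [('s1',(.45,.15,.28)),('s2',(.45,-.03,.28))]:
    robot.move_ptp(np.array(p),RX); robot.pause(.3); snap(n)
    print(robot.get_state()['time'])
robot.move_ptp(np.array([.60,-.39,.14]),RY); robot.pause(.3); i,im=snap('red0')
c=blobs(im,'red')[0]; e=cv2.fitEllipse(c); print(e, plane(i,e[0],.009),robot.get_state()['time'],robot.get_state()['ee_pos'])
E
```

```text
(0.45, 0.15, 0.28) [ 0.38  0.15 -0.84  1.88  0.12  1.16 -2.07]
(0.601, -0.39, 0.022) [ 0.54  0.79 -0.01  1.48  0.01  0.87 -1.04]
(0.444, -0.286, 0.022) [ 0.54  0.54 -0.03  1.99  0.03  0.62 -1.08]
(0.5, 0.005, 0.05) [ 0.16  0.46 -0.28  2.04  0.21  0.66 -1.82]
(0.6, 0.18, 0.1) [ 0.05  0.62 -0.54  1.69  0.38  0.94 -2.2 ]
(0.45, 0.15, 0.28) [ 0.59  0.21 -1.09  1.88  0.2   1.17  2.57]
(0.601, -0.39, 0.022) [ 0.34  0.82  0.31  1.49 -0.29  0.88 -2.41]
(0.444, -0.286, 0.022) [ 0.31  0.55  0.25  2.   -0.22  0.62 -2.43]
(0.5, 0.005, 0.05) [-0.89  0.76  1.08  2.07 -0.9   0.88 -2.42]
(0.6, 0.18, 0.1) [ 0.38  0.84 -1.09  1.68  0.82  1.14  2.2 ]
3.0833
4.1833
((279.15240478515625, 206.51235961914062), (64.67098236083984, 65.84721374511719), 174.0433349609375) [ 0.60003432 -0.39010121  0.009     ] 6.0667 [ 0.6000656  -0.38983478  0.14029295]
```

View pics/s1.png

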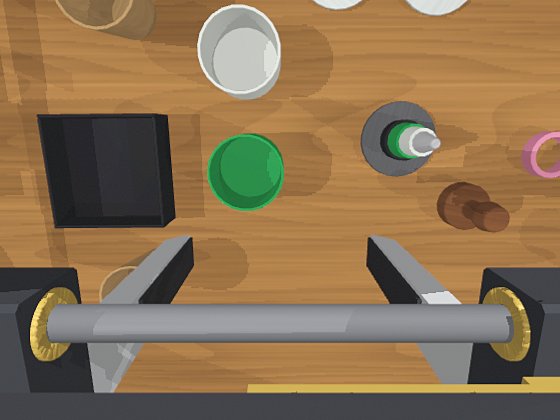

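View pics/red0.png

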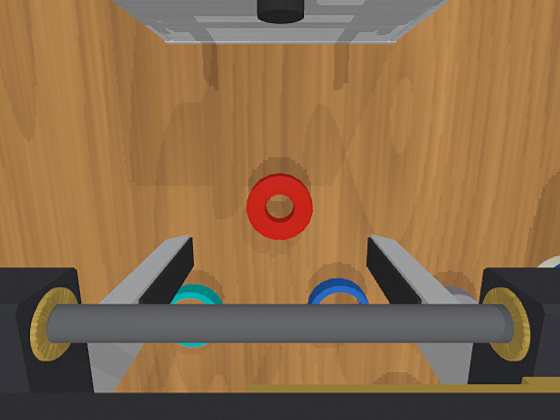

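The survey picture shows pan (105,170), white tin (240,52), green tin (246,172), cone nose (430,143) and tamper (470,205). The close look shows the red ring alone at (279,207), measured at (0.600,-0.390) with a height of about 9–11 mm. Turquoise (192,315) and blue (338,307) lie apart from it, so red is the one to pick.

```bash
cat >> h.py <<'E'
def pick(x,y,z,R,open_=.08,up=.2):
    robot.gripper_to(open_); robot.move_linear(np.array([x,y,z+.03]),velocity=.2)
    robot.move_linear(np.array([x,y,z]),velocity=.06); robot.gripper_to(0)
    s=robot.get_state(); print('grip',s['opening'],s['grasp_force'],s['ee_pos'].round(4))
    robot.move_linear(np.array([x,y,up]),velocity=.2)
E
python3 - <<'E'
from h import *
pick(.600,-.390,.023,RY)
robot.move_ptp(np.array([.44,.006,.2]),RX); robot.pause(.3)
s=robot.get_state();print(s['time'],s['opening'],s['grasp_force'],s['force'],s['ee_pos']); snap('held_red')
E
```

```text
grip 0.05486526974200233 29.440047796815634 [ 0.6001 -0.3901  0.0232]
11.1833 0.05470694923207348 30.354233637917787 [-0.3361191   0.00076801  0.07149886] [0.44015485 0.00585585 0.19996282]
```

View pics/held_red.png

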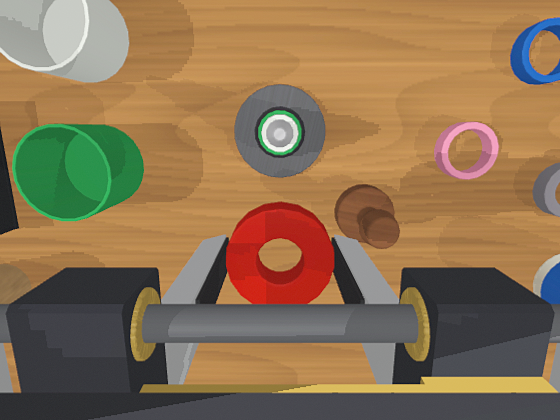

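The held red ring sits level in the grip at (280,257). The cone is right under the camera at (280,133), the tamper is at (365,210), and the pink ring (467,150) is well clear.

```bash
cat >> h.py <<'E'
def conefix(i,im,box):
    h=cv2.cvtColor(im,cv2.COLOR_RGB2HSV); m=np.zeros(im.shape[:2],np.uint8); x0,y0,x1,y1=box
    out=[]
    for nm,mm,z in [('flange',cv2.inRange(h,np.array((0,0,0)),np.array((179,70,255)))|mask(im,'green'),.010),('green',mask(im,'green'),.031)]:
        k=np.zeros_like(mm);k[y0:y1,x0:x1]=mm[y0:y1,x0:x1]
        c=max(cv2.findContours(k,cv2.RETR_EXTERNAL,cv2.CHAIN_APPROX_NONE)[0],key=cv2.contourArea)
        e=cv2.fitEllipse(cv2.convexHull(c)); d=np.mean(e[1])*np.linalg.norm(plane(i,e[0],z)-ray(i,e[0])[0])/i['fx']
        out.append((nm,np.round(e[0],1),plane(i,e[0],z).round(4),'diam',round(d,4)))
    return out
E
python3 - <<'E'
from h import *
import pickle
im=cv2.imread('pics/held_red.png')[:,:,::-1].copy();i=pickle.load(open('pics/held_red.pkl','rb'))
for o in conefix(i,im,(220,75,340,190)): print(*o)
# two-height check of cone via top+wrist: the tip
ti=robot.camera_info('top')
g=cv2.cvtColor(im,cv2.COLOR_RGB2HSV); print([g[133,x].tolist() for x in range(278,330,4)])
print('tip',tri([(ti,(258,213)),(i,(279.5,133))]), 'tip plane',plane(i,(279.5,133),.112))
# bore of held ring: contours of holes in red mask
m=mask(im,'red');cs,hi=cv2.findContours(m,cv2.RETR_CCOMP,cv2.CHAIN_APPROX_NONE)
s=robot.get_state()
for c,h in zip(cs,hi[0]):
    if cv2.contourArea(c)>300:
        e=cv2.fitEllipse(c); p=plane(i,e[0],.2); print('hole' if h[3]>=0 else 'outer',np.round(e,1) if 0 else e,(p-s['ee_pos']).round(4),cv2.boundingRect(c))
E
```

```text
flange [279.4 130.5] [0.5018 0.0052 0.01  ] diam 0.0918
green [279.4 132.2] [0.5004 0.0052 0.031 ] diam 0.0418
[[150, 1, 207], [120, 2, 210], [150, 1, 171], [150, 2, 162], [40, 7, 221], [63, 51, 176], [135, 29, 53], [105, 5, 100], [114, 12, 103], [120, 5, 98], [100, 8, 97], [105, 5, 100], [15, 147, 158]]
tip (array([0.50110112, 0.00542373, 0.11876321]), np.float64(0.00031079824398818506)) tip plane [0.50100689 0.00511137 0.112     ]
outer ((279.5731506347656, 255.10719299316406), (103.86328887939453, 108.37989044189453), 90.33980560302734) [ 0.0045 -0.0008  0.    ] (226, 202, 108, 102)
hole ((279.6322326660156, 254.5214385986328), (34.31541442871094, 43.636592864990234), 90.73336791992188) [ 0.0048 -0.0008  0.    ] (257, 237, 47, 36)
```

Run:
```python
from h import *
import pickle
im=cv2.imread('pics/held_red.png')[:,:,::-1].copy();i=pickle.load(open('pics/held_red.pkl','rb'))
h=cv2.cvtColor(im,cv2.COLOR_RGB2HSV)
print([(r,h[r,280].tolist()) for r in range(198,306,3)])
print(plane(i,(280,202),.177)[0]-.028-.44, plane(i,(280,237),.195)[0]-.012-.44)
for r in (270,273,276): print(r,plane(i,(280,r),.177)[0]+.012-.44)
c=ray(i,(280,209))[0];print(c)
```

```text
[(198, [16, 146, 183]), (201, [12, 164, 170]), (204, [2, 220, 147]), (207, [1, 215, 147]), (210, [2, 208, 196]), (213, [2, 214, 179]), (216, [1, 210, 180]), (219, [2, 215, 179]), (222, [2, 215, 179]), (225, [1, 215, 179]), (228, [2, 215, 178]), (231, [2, 218, 177]), (234, [1, 218, 177]), (237, [0, 233, 171]), (240, [17, 143, 185]), (243, [16, 143, 187]), (246, [16, 147, 181]), (249, [15, 143, 175]), (252, [17, 146, 183]), (255, [16, 147, 180]), (258, [16, 146, 184]), (261, [17, 147, 184]), (264, [17, 149, 185]), (267, [15, 141, 174]), (270, [17, 135, 178]), (273, [0, 215, 145]), (276, [1, 219, 147]), (279, [1, 222, 147]), (282, [3, 220, 147]), (285, [2, 208, 194]), (288, [2, 224, 189]), (291, [3, 229, 189]), (294, [2, 226, 187]), (297, [2, 221, 188]), (300, [2, 224, 188]), (303, [2, 208, 180])]
-0.0019853848785114647 0.00020698468892343946
270 -0.0008904377492702786
273 -0.0026918473637786433
276 -0.004500812561639422
[0.50500132 0.00518158 0.35977202]
```

```bash
cat >> h.py <<'E'
def insert(x,y,gz,zend):
    """lower a ring held gz above its underside on to the cone; yield sideways to contact force"""
    robot.move_linear(np.array([x,y,.118+gz+.02]),velocity=.2); robot.pause(.2)
    f0=robot.get_state()['force']; p=np.array([x,y,.116+gz])
    for k in range(25):
        hit=robot.move_linear(np.array([p[0],p[1],zend+gz]),velocity=.04,threshold=5)
        s=robot.get_state(); f=s['force']-f0; u=s['ee_pos'][2]-gz
        print('hit' if hit else 'end',s['ee_pos'].round(4),'under',round(u,4),'f',f.round(1),'open',round(s['opening'],4))
        if not hit or min(abs(u-.082),abs(u-.056),abs(u-.030))<.0025: break
        l=f[:2]; n=np.linalg.norm(l)
        robot.move_linear(s['ee_pos']+[0,0,.001],velocity=.05)
        if n>1: p[:2]=s['ee_pos'][:2]+l/n*.0006
        robot.move_linear(np.array([p[0],p[1],s['ee_pos'][2]+.001]),velocity=.05)
    return robot.get_state()['time']
E
python3 - <<'E'
from h import *
robot.move_linear(np.array([.5025,.006,.2]),velocity=.2)
print(insert(.5025,.006,.023,.029))
E
```

```text
hit [0.5024 0.006  0.1044] under 0.0814 f [0.4 0.1 0.9] open 0.0549
13.7167
```

Run:
```python
from h import *
robot.gripper_to(.085); robot.pause(.5)
a=robot.grab_frame('side')[120:300,170:390][:,:,::-1]; i,im=snap('cone_red')
b=im[150:420,100:460][:,:,::-1]
a=cv2.resize(a,(330,270)); cv2.imwrite('pics/cone_red_v.png',np.hstack([a,b])); print(robot.get_state()['time'])
```

```text
14.975
```

View pics/cone_red_v.png

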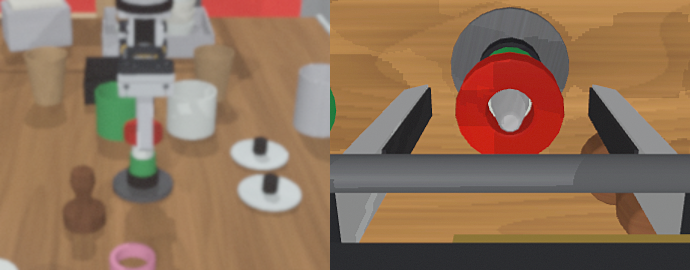

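Left: the red ring sits level on the cone with white just beneath it. Right: the nose stands centred in its bore at (510,112), so red goes in the white tin.

```bash
cat >> h.py <<'E'
def tinfix(i,im,col,guess,z=.072,r=75):
    K=np.array([[i['fx'],0,i['cx']],[0,i['fy'],i['cy']],[0,0,1]])
    g=cv2.projectPoints(np.array([[*guess,z]]),np.array(i['rvec']),np.array(i['tvec']),K,None)[0].ravel().astype(int)
    x0,y0=np.maximum(g-r,0); c=np.vstack(blobs(im,col,(x0,y0,g[0]+r,min(g[1]+r,420)),150)); e=cv2.fitEllipse(cv2.convexHull(c))
    p=plane(i,e[0],z); d=np.array(e[1])*np.linalg.norm(p-ray(i,e[0])[0])/i['fx']; return e[0],p.round(4),d.round(4)
def regrip(x,y,z,up=.2):
    robot.move_linear(np.array([x,y,z]),velocity=.08); robot.gripper_to(0); s=robot.get_state()
    print('regrip',round(s['opening'],4),s['grasp_force']); robot.move_linear(np.array([x,y,up]),velocity=.2)
E
python3 - <<'E'
from h import *
regrip(.5025,.006,.111)
robot.move_ptp(np.array([.535,.183,.2]),RX); robot.pause(.2); i,im=snap('tinw')
print(tinfix(i,im,'white',(.592,.183)),tinfix(i,im,'green',(.472,.18)),robot.get_state()['opening'],robot.get_state()['time'])
E
```

```text
regrip 0.0545 29.536029836162925
((269.2817077636719, 139.96336364746094), array([0.5899, 0.1891, 0.072 ]), array([0.0828, 0.0842])) ((264.0933837890625, 270.390625), array([0.4771, 0.1946, 0.072 ]), array([0.0469, 0.0746])) 0.054443978010706155 17.4083
```

View pics/tinw.png

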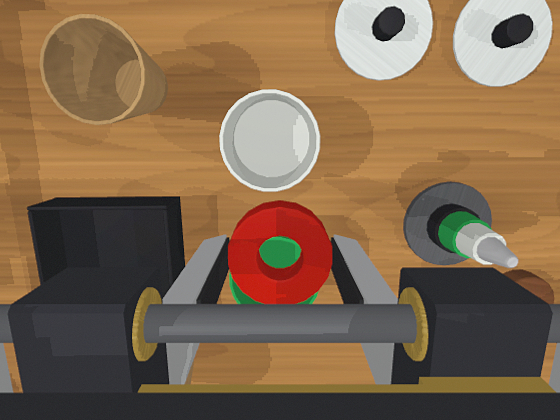

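The white tin's mouth is clear at (269,140), 83 mm across as it should be, and the red ring is still held at (280,252).

```bash
cat >> h.py <<'E'
def tindrop(x,y,gz=.029):
    robot.move_linear(np.array([x,y,.2]),velocity=.2); robot.move_linear(np.array([x,y,.072+.023]),velocity=.1,threshold=8)
    robot.gripper_to(.085); robot.pause(.3); robot.move_linear(np.array([x,y,.2]),velocity=.25)
E
python3 - <<'E'
from h import *
tindrop(.591,.190)
robot.move_ptp(np.array([.535,.19,.22]),RX); robot.pause(.2); i,im=snap('tinw2')
ms=blobs(im,'red'); print([(cv2.boundingRect(c)) for c in ms], robot.get_state()['time'])
t=robot.grab_frame('top'); cv2.imwrite('pics/top2.png',t[:,:,::-1]); ti=robot.camera_info('top')
for n in ('blue','grey'):
    for c in blobs(t,n,(310,120,470,275),80): e=cv2.fitEllipse(c); print(n,np.round(e[0],1),np.round(e[1],1),plane(ti,e[0],.009).round(4))
v=np.hstack([im[60:260,150:400],t[110:310,280:480]])[:,:,::-1]; cv2.imwrite('pics/v2.png',v)
E
```

```text
[(253, 110, 54, 55)] 21.1667
blue [366.5 190.6] [22.9 23.2] [ 0.5748 -0.2435  0.009 ]
grey [386.6 246.9] [23.1 23.6] [ 0.4447 -0.2862  0.009 ]
```

View pics/v2.png

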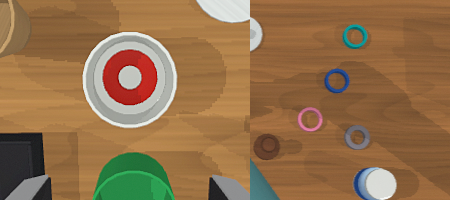

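Red lies flat in the white tin at (130,77). In the right crop the blue ring has been knocked aside, from top-view pixel (388,203) to (366,191), and grey has not moved. Turquoise, pink and grey stay clear of blue.

```bash
cat >> h.py <<'E'
def hover(col,x,y,R=RX):
    robot.move_ptp(np.array([x,y,.2]),R); robot.move_linear(np.array([x,y,.14]),velocity=.2); robot.pause(.2); i,im=snap('h_'+col)
    c=min(blobs(im,col,(150,100,410,300),300),key=lambda c:np.linalg.norm(c.reshape(-1,2).mean(0)-(280,209))); e=cv2.fitEllipse(cv2.convexHull(c)); p=plane(i,e[0],.009)
    ti=robot.camera_info('top'); t=robot.grab_frame('top')
    d=np.array(e[1])*np.linalg.norm(p-ray(i,e[0])[0])/i['fx']; print(col,np.round(e[0],1),p.round(4),'diam',d.round(4)); return p,e[0],i
E
python3 - <<'E'
from h import *
p,px,i=hover('blue',.575,-.2435)
print('height check',*tri([(robot.camera_info('top'),(366.5,190.6)),(i,px)]))
if np.linalg.norm(p[:2]-[.575,-.2435])<.012:
    pick(p[0]+.0008,p[1]+.0005,.023,RX)
    robot.move_ptp(np.array([.44,.006,.2]),RX); robot.pause(.2); snap('held_blue'); s=robot.get_state(); print(s['opening'],s['time'])
E
```

```text
blue [277.8 208.3] [ 0.5729 -0.2429  0.009 ] diam [0.056  0.0562]
height check [ 0.57385575 -0.24275299  0.01269809] 0.00019799025606064032
grip 0.05623307343663212 30.000690040178597 [ 0.5738 -0.2425  0.0232]
0.056430482422148806 28.0083
```

View pics/held_blue.png

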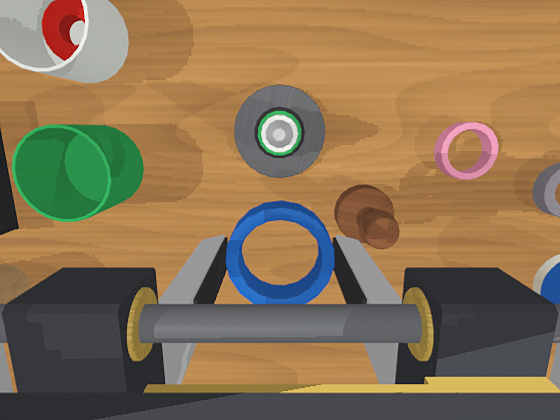

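The blue ring is held level at (280,255), the same place in the hand as the red one was. Its bore is wide.

Run:
```python
from h import *
robot.move_linear(np.array([.5025,.006,.2]),velocity=.2)
print(insert(.5025,.006,.023,.0295))
robot.gripper_to(.085); robot.pause(.5)
a=robot.grab_frame('side')[120:300,170:390][:,:,::-1]; i,im=snap('cone_blue')
b=im[150:420,100:460][:,:,::-1]
a=cv2.resize(a,(330,270)); cv2.imwrite('pics/cone_blue_v.png',np.hstack([a,b])); print(robot.get_state()['time'])
```

```text
hit [0.5024 0.006  0.0531] under 0.0301 f [-2.9  0.6  8.3] open 0.0565
31.5833
32.8167
```

View pics/cone_blue_v.png

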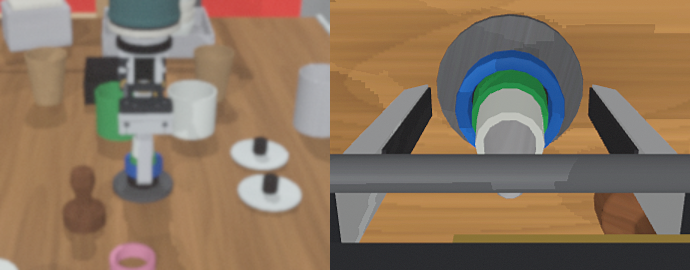

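Blue is down on the black step: green, white and nose all stand above it, and the height read 30.1 mm. It goes in the pan.

Run:
```python
from h import *
regrip(.5025,.006,.053)
robot.move_ptp(np.array([.458,.343,.2]),RX); print(robot.get_state()['opening'])
print(robot.move_linear(np.array([.458,.343,.034]),velocity=.12,threshold=8)); robot.gripper_to(.072); robot.pause(.3)
robot.move_linear(np.array([.458,.343,.2]),velocity=.25); i,im=snap('pan1')
t=robot.grab_frame('top'); ti=robot.camera_info('top')
for n in ('blue','grey'):
    for c in blobs(t,n,(60,120,470,275),80): e=cv2.fitEllipse(c); print(n,np.round(e[0],1),np.round(e[1],1),plane(ti,e[0],.009).round(4))
hv=cv2.cvtColor(t,cv2.COLOR_RGB2HSV); print(hv[247,377],robot.get_state()['time'])
cv2.imwrite('pics/v3.png',np.hstack([im[100:400,120:440],cv2.resize(t[110:310,280:480],(300,300))])[:,:,::-1])
```

```text
regrip 0.0563 30.00001183245331
0.05652841868030927
False
grey [386.6 246.9] [23.2 23.5] [ 0.4448 -0.2862  0.009 ]
grey [256.8 220.7] [28.3 34.3] [0.5014 0.0091 0.009 ]
[135  14 112] 39.025
```

View pics/v3.png

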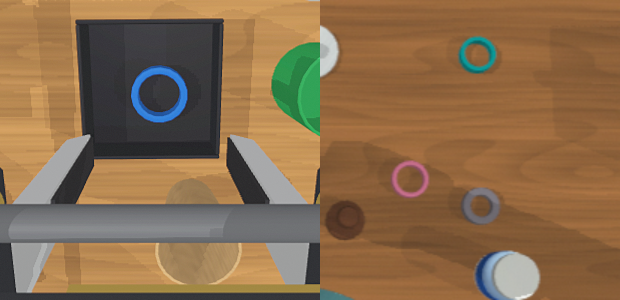

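Blue lies in the pan at (159,95). Grey has not moved, and the tub stands to its lower right, so the fingers will close along y to keep clear of it.

Run:
```python
from h import *
p,px,i=hover('grey',.444,-.286)
print('height check',*tri([(robot.camera_info('top'),(386.6,246.9)),(i,px)]))
if np.linalg.norm(p[:2]-[.444,-.286])<.008:
    pick(p[0]+.0008,p[1]+.0005,.023,RX)
    robot.move_ptp(np.array([.44,.006,.2]),RX); robot.pause(.2); snap('held_grey'); s=robot.get_state(); print(s['opening'],s['time'])
```

```text
grey [278.5 210.6] [ 0.4398 -0.2863  0.009 ] diam [0.0482 0.054 ]
height check [ 0.44295708 -0.28512375  0.01797763] 0.00157364904145327
grip 0.05593398056740968 30.000852243974805 [ 0.4407 -0.2859  0.0232]
0.056147956972972875 46.55
```

View pics/held_grey.png

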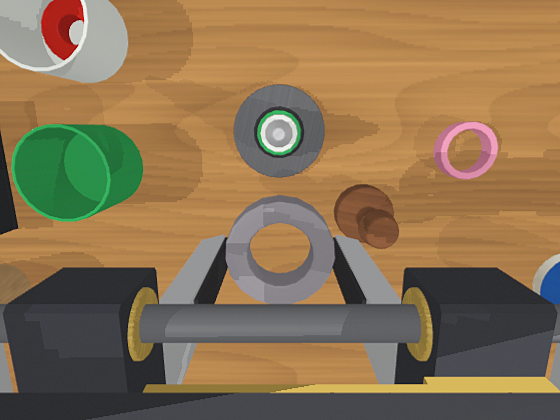

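The grey ring is held, but about 3 mm toward +x in the hand: its outer edge is at row ~195 instead of 202, because the mask missed part of it. I'll measure that offset and correct for it.

Run:
```python
from h import *
import pickle
def edges(n):
    im=cv2.imread(f'pics/held_{n}.png')[:,:,::-1].copy(); h=cv2.cvtColor(im,cv2.COLOR_RGB2HSV)
    w=(cv2.inRange(h,np.array((8,90,60)),np.array((22,200,255)))>0)[:,276:285].mean(1)>.5   # wood rows
    r=[k for k in range(185,303) if w[k]!=w[k-1]]; return r
R={'red':.012,'blue':.021,'grey':.0165}
for n in R:
    i=pickle.load(open(f'pics/held_{n}.pkl','rb')); r=edges(n); print(n,r)
    if len(r)>=3: print((np.array([plane(i,(280,r[0]-.5),.177)[0]-.028,plane(i,(280,r[1]-.5),.195)[0]-R[n],plane(i,(280,r[2]-.5),.177)[0]+R[n]])-.44).round(4))
```

```text
red [202, 239, 272]
[-0.0017 -0.0006 -0.0018]
blue [200, 221, 284]
[-0.0003 -0.      0.0003]
grey [195, 223, 273]
[0.0021 0.0032 0.0022]
```

Run:
```python
from h import *
robot.move_linear(np.array([.4986,.006,.2]),velocity=.2)
print(insert(.4986,.006,.023,.0295))
robot.gripper_to(.085); robot.pause(.5)
a=robot.grab_frame('side')[120:300,170:390][:,:,::-1]; i,im=snap('cone_grey')
b=im[150:420,100:460][:,:,::-1]
a=cv2.resize(a,(330,270)); cv2.imwrite('pics/cone_grey_v.png',np.hstack([a,b])); print(robot.get_state()['time'])
```

```text
hit [0.4983 0.006  0.0781] under 0.0551 f [ 1.5 -0.   0.1] open 0.0558
49.375
50.6167
```

View pics/cone_grey_v.png

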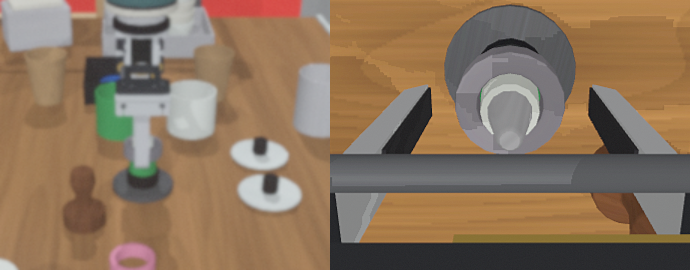

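Grey is flat on the green step: white and the nose show above it, green below, and the height read 55 mm. It goes in the green tin.

Run:
```python
from h import *
regrip(.5015,.006,.085)
robot.move_ptp(np.array([.418,.185,.2]),RX); robot.pause(.2); i,im=snap('ting')
e,p,d=tinfix(i,im,'green',(.472,.185)); print(e,p,d,robot.get_state()['opening'])
if np.linalg.norm(p[:2]-[.472,.187])<.015 and abs(d.mean()-.083)<.003:
    tindrop(p[0]+.0013,p[1]+.0008)
    robot.move_ptp(np.array([.535,.1,.28]),RX); robot.pause(.2); i,im=snap('after'); print(robot.get_state()['time'])
```

```text
regrip 0.0556 29.999853121116757
(276.7167053222656, 145.3816680908203) [0.4688 0.1856 0.072 ] [0.0818 0.0827] 0.055637170902512856
57.2
```

View pics/after.png

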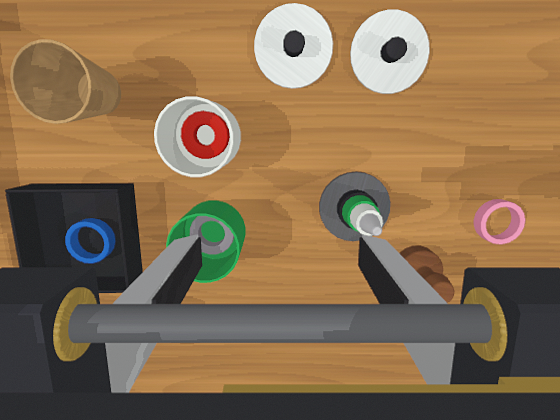

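Red is in the white tin (205,135), grey in the green tin (212,232), blue in the pan (90,240). The lids are at (294,43) and (394,50), knobs up. Next come the lids.

```bash
cat >> h.py <<'E'
def lid(guess,tin,tag):
    robot.gripper_to(.06); robot.move_ptp(np.array([guess[0]-.012,guess[1],.15]),RX); robot.pause(.2); i,im=snap('lid_'+tag)
    e,p,d=tinfix(i,im,'white',guess,.009,64)
    k=min(blobs(im,'black',(150,60,410,300),80),key=lambda c:np.linalg.norm(c.reshape(-1,2).mean(0)-e)); kp=plane(i,k.reshape(-1,2).mean(0),.025)
    print('disc',np.round(e,1),p,d,'knob',kp.round(4))
    if abs(d.mean()-.09)>.004 or np.linalg.norm(p[:2]-guess)>.02 or np.linalg.norm(kp[:2]-p[:2])>.006: return print('CHECK')
    x,y=p[0]+.0010,p[1]+.0006
    robot.move_linear(np.array([x,y,.06]),velocity=.2); print('touch',robot.move_linear(np.array([x,y,.0315]),velocity=.06,threshold=6))
    robot.gripper_to(0); s=robot.get_state(); print('grip',s['opening'],s['grasp_force'],s['ee_pos'].round(4))
    robot.move_linear(np.array([x,y,.2]),velocity=.2)
    robot.move_ptp(np.array([tin[0]-.06,tin[1],.2]),RX); robot.pause(.2); snap('heldlid_'+tag); print(robot.get_state()['opening'],robot.get_state()['time'])
E
python3 - <<'E'
from h import *
ti=robot.camera_info('top');i=__import__('pickle').load(open('pics/after.pkl','rb'))
A=[tri([(ti,(225,138)),(i,(294,43))])[0],tri([(ti,(273,142)),(i,(394,50))])[0]]; print(A)
lid(A[0][:2],(.591,.190),'1')
E
```

```text
[array([0.68653834, 0.08440683, 0.03652472]), array([ 0.6820581 , -0.02561388,  0.02590289])]
disc [277.8 185. ] [0.6904 0.085  0.009 ] [0.0883 0.0893] knob [0.6151 0.144  0.025 ]
CHECK
```

```bash
python3 -c "
import cv2,numpy as np
a=cv2.imread('pics/lid_1.png');b=cv2.imread('pics/heldlid_1.png')
cv2.imwrite('pics/v4.png',np.hstack([cv2.resize(a,(400,300)),cv2.resize(b,(400,300))]))"
```

```text
[ WARN:0@0.033] global loadsave.cpp:275 findDecoder imread_('pics/heldlid_1.png'): can't open/read file: check file path/integrity
Traceback (most recent call last):
cv2.error: OpenCV(4.12.0) /io/opencv/modules/imgproc/src/resize.cpp:4208: error: (-215:Assertion failed) !ssize.empty() in function 'resize'
```

```bash
python3 - <<'E'
s=open('h.py').read()
a=s.index("    k=min(blobs(im,'black'"); b=s.index("kp=plane(i,k")
s=s[:a]+"""    x0,y0=np.array(e).astype(int)-38; g=(im[y0:y0+76,x0:x0+76].max(2)<90).astype(np.uint8)
    k=max(cv2.findContours(g,cv2.RETR_EXTERNAL,cv2.CHAIN_APPROX_NONE)[0],key=cv2.contourArea)+[x0,y0]; """+s[b:]
open('h.py','w').write(s)
E
python3 - <<'E'
from h import *
lid(np.array([.688,.0845]),(.591,.190),'1')
a,b=(cv2.imread(f'pics/{n}_1.png') for n in ('lid','heldlid'))
cv2.imwrite('pics/v4.png',np.hstack([cv2.resize(a,(400,300)),cv2.resize(b,(400,300))]))
E
```

```text
disc [278.2 186.4] [0.6905 0.085  0.009 ] [0.0882 0.0893] knob [0.6891 0.0849 0.025 ]
touch False
grip 0.023151496364983877 30.00034511089325 [0.6915 0.0856 0.0316]
0.024018654815535 63.475
```

View pics/v4.png

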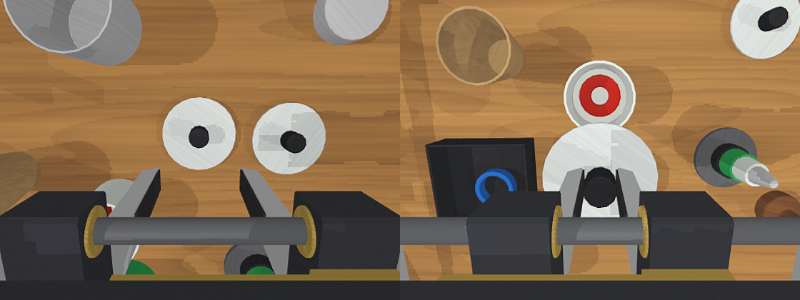

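The left half shows the lid before the grasp. The right half shows it held level by the knob, with the white tin at (600,97) in line with the grip. I'll seat it.

```bash
cat >> h.py <<'E'
def seat(tin,tag):
    x,y=tin; s=robot.get_state(); print('open',s['opening'])
    robot.move_linear(np.array([x,y,.2]),velocity=.2); robot.move_linear(np.array([x,y,.115]),velocity=.15); robot.pause(.2)
    f0=robot.get_state()['force']
    hit=robot.move_linear(np.array([x,y,.0978]),velocity=.03,threshold=6)
    s=robot.get_state(); print('hit',hit,s['ee_pos'].round(4),'f',(s['force']-f0).round(1),'open',round(s['opening'],4))
    if s['ee_pos'][2]>.1005: return print('NOT SEATED')
    robot.gripper_to(.05); robot.pause(.2); robot.move_linear(np.array([x,y,.2]),velocity=.2)
    robot.move_linear(np.array([x-.055,y,.2]),velocity=.2); robot.pause(.2); i,im=snap('seated_'+tag)
    print('disc',tinfix(i,im,'white',tin,.076,66),robot.get_state()['time'])
E
python3 - <<'E'
from h import *
seat((.591,.190),'1')
E
```

```text
open 0.024018654815535
hit True [0.5908 0.1899 0.0982] f [ 0.9 -0.1  3.6] open 0.0233
disc ((279.7125244140625, 141.54315185546875), array([0.5898, 0.1889, 0.076 ]), array([0.0907, 0.0921])) 67.525
```

The first lid went down to the seating height, and its disc centre matches the tin centre within 0.3 mm. Now lid 2.

Run:
```python
from h import *
lid(np.array([.683,-.0255]),(.470,.1864),'2')
s=robot.get_state()
if .02<s['opening']<.027 and s['ee_pos'][0]<.45: seat((.4702,.1864),'2')
cv2.imwrite('pics/v5.png',cv2.imread('pics/seated_2.png'))
```

```text
disc [280.5 187.5] [ 0.6845 -0.0256  0.009 ] [0.0881 0.0894] knob [ 0.683  -0.0258  0.025 ]
touch False
grip 0.023576845799861242 30.000215470790863 [ 0.6855 -0.025   0.0315]
0.023620655772199226 73.6333
open 0.023620655772199226
hit True [0.47   0.1862 0.0981] f [0.8 0.8 4.2] open 0.0233
disc ((279.9557800292969, 141.5554962158203), array([0.469 , 0.1853, 0.076 ]), array([0.0908, 0.0921])) 77.6917
```

View pics/v5.png

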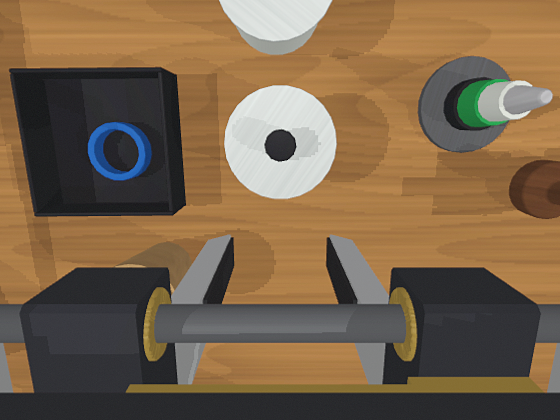

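Both lids sit level: the green tin's lid is at (280,142), the white tin's at the top edge (277,20). Blue is in the pan at (119,152). Nothing touches the gripper, so I'm handing in.

```bash
python3 -c "
from h import *
robot.pause(.5); print(robot.sign_off())"
```

```text
the job is handed in; nothing more can be done
None
```

The job is handed in at about 78 s of the 210 s limit: red sized white, blue black and grey green (there was no yellow ring), each in its container, both tins covered with lids that measured level and seated, and nothing knocked over; the hand-in returned no verdict.

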